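# Roll the flue section into the welding rest

### The job

Roll the capped flue section along the steel plate by pushing its side, until it drops into the blue welding rest and lies still there over the red line, square across the plate and not hanging over its edges. Do not lift it and do not let it run on past the rest: the yellow tell-tale flap just behind the rest must not be knocked back. Leave the grinding disc, the spray can and the offcut alone, and let go at the end.

Things in the scene. Friction and masses are not known exactly. Their poses are not given: they have to be found in the camera images.
- flue_center (a point): Centre of the flue section: smooth, slippery stainless cylinder with closed flat ends, 100 mm diameter, 140 mm long, 0.6 to 0.9 kg, too thick to grasp, lying on the plate, free to roll. Its y axis is the cylinder's axis; x and z turn as it rolls. This point is 60 mm above the bench on the bare plate, 62.6 mm when nested in the rest.
- plate: Dark steel plate fixed flat on the bench, 460 mm long (x axis), 220 mm wide (y axis), 10 mm thick; origin: centre of its underside. A 6 mm high bar crosses its -x end, 222 mm from the origin. The flue starts towards -x and is rolled to +x. The blue rest is fixed across the plate, parallel to y; where along the plate IS NOT REPORTED (see or feel for it).
- zone_near (a point): Nearest place for the red line at the middle of the blue rest: a point on the plate's top, 30 mm along +x from its centre. From the -x side the rest is: a ramp rising 6 mm over 45 mm, ending in a crest 18 mm before the red line; an open gap; a square bar 9 mm high, 10 mm wide, its near edge 24.4 mm past the red line. All span 190 mm.
- zone_far (a point): Farthest place for the red line, on the plate's top, 110 mm along +x from its centre. What a slow push (25 mm/s) feels: near nothing on the bare plate; about 1 N up the ramp, where the flue rolls back if let go; past the crest it drops 3.4 mm ahead of the hand and nests on crest and bar, axis over the red line; pushed on against the bar it resists with 5 to 8 N at once; pushing on rolls it over.
- telltale (a joint): Yellow flap, 44 mm wide, 60 mm high, standing on edge behind the bar of the rest, mid-width, some 30 mm beyond the front of a nested flue (its place is not reported either). 0 rad = upright as at the start; it grows as the flap is knocked over towards +x of the plate, and it stays where it is pushed.
- disc: Bystander: green grinding disc lying flat on the bench, 115 mm in diameter, 10 mm thick, origin at the centre of its underside.
- can: Bystander: blue and white spray can standing on the bench, 66 mm in diameter, 150 mm tall, origin at the centre of its underside.
- offcut: Bystander: aluminium square-tube offcut lying on the bench, 160 mm long (its x axis), 30 mm square, origin at the centre of its underside.
There are look-alikes about, which are no part of the job. Leave any orange, pink or purple look-alike of the part that bears flue_center alone.

How it is judged:
At the end, for the whole second after the job is handed in: Flue at rest (under 10 mm/s) nested in the rest: centre 61.3 to 64.0 mm above the plate's underside, axis within 0.1 rad of square, centre within 40 mm of the plate's middle line; tell-tale knocked back less than 0.2 rad (z of flue_center in the frame of plate between 0.0613 and 0.064 m and y of flue_center in the frame of plate between -0.04 and 0.04 m and angle between the y axis of flue_center and the y axis of plate, either way round below 0.1 rad and linear speed of flue below 0.01 m/s and value of joint telltale below 0.2 rad); the robot touches nothing.
It fails at once if the flue runs on past the rest and knocks the tell-tale flap back by 0.2 rad or more (value of joint telltale above 0.2 rad).
It fails at once if the flue is lifted 25 mm or more off the plate (height (world z) of flue_center above 0.085 m).
It fails at once if the flue leaves the plate (height (world z) of flue_center below 0.057 m).
It fails at once if a bystander is moved by more than 20 mm (distance of any of disc, can, offcut from where it was at the start of the episode above 0.02 m).
It also fails if it takes over 54 s, if anything falls off the work surface, if the arm or the gripper's body presses on something with over 40 N, if the wrist force passes 120 N, or if a joint passes its speed limit or range.

### The arm

A 6-joint arm with a two-finger parallel gripper is mounted at the origin on the work surface. World frame = base frame: x ahead of the robot, y to its left, z up, the work surface at z = 0. Lengths are in m, angles in rad, forces in N, time in s.
With the tool pointing down it reaches from about 0.325 to 0.75 m from the base axis. Payload 7.6 kg.
Tool frame: the origin (TCP) lies at the very end of the fingers, on their centre line; the grasp point (between the pads) lies 19 mm behind it (r.tcp_to_grasp is the distance from the TCP to the grasp point, in m); z points along the fingers, x is the direction in which the jaws open and shut, and the axes are right-handed (so a half turn about z gives the same grasp; the last joint's range is limited). The gripper opens to 85 mm and grips with 20 to 120 N. Pads are 22 mm wide; open, the fingers measure 114 mm over their backs; the gripper's body (76 mm by 85 mm) begins 54 mm behind the grasp point. The pads swing forward as they close: fully open they stand 13 mm farther back than shut.
Start: joints at [1.22, 0.052, 1.401, -0, 1.689, -0.07], TCP at [0.145, 0.504, 0.231] pointing down, gripper open.
Joint ranges: [-2.9, 2.9], [-0.91, 2.17], [0.12, 2.37], [-1.06, 4.2], [0.26, 2.73], [-2.93, 2.93]. Speed limits (rad/s): [2.57, 2.57, 3.01, 3.14, 3.14, 3.14].

### API

Orientations are given as a rotation vector (axis times angle).
In Python, from station import r gives the robot as it stands.
- The arm moves only by the shell command python3 -m jog 'ROWS' [OPENING] [FORCE]. ROWS is JSON, a list of rows, each a list of 4 numbers: the shift along the tool's x, y, z in mm, then the turn about the tool's z in rad. A call has 1 to 8 rows; each row is the pose to reach, as a shift and turn from the pose commanded when the call began, along the tool's axes at that moment; what a row does not reach only later rows make up. A row lasts 1/10 s, in which the tool goes at most 50 mm and 8.59 degrees, less where a joint would pass 70% of its speed; a pose out of reach is approached as far as the arm can. A call with a gripper value outside its range is refused whole. OPENING is the closure, from 0 (fully open) to 1 (shut), set as the call begins (- or left out, the last holds). The fingers move at their own pace and stop on an object; FORCE is the grip in N (left out, the last holds). Time passes only in rows, so rows that repeat a pose let the fingers close. It gives the time, the measured TCP pose, the force and the opening at its end, in the units of the state.
- r.get_state(): the state, without advancing time (a new reading comes with each control period).
- r.read_camera(name): name is "side" or "top"; returns the picture (384x512x3 uint8, blue, green, red); there is no depth.
- r.camera_info(name): a dict with "fov_y" (degrees; the focal length in pixels is half the picture's height over the tangent of half this angle, whatever the lens; pixels are square), "cx", "cy" (the principal point, pixels), "R" (3x3) and "t" (3): a world point X has camera coordinates R X + t. Camera axes: x right, y down, z forward; pixel columns grow to the right and rows downward; lengths in m; the calibration is good to about 2 mm. A picture is of the moment at which its call begins. camera_info takes no time and is no camera call.
- r.close_job(): hands the job in, once; it reports no verdict.
The state is a dict: "time": time; "joint_positions": joint angles; "joint_velocities": joint speeds; "tau": joint torques, N m; "eef_pos": TCP position; "eef_rot": TCP orientation; "force": force on the tool from outside, world axes, zero at the start; "torque": the same for the moment, N m; "width": opening from 0.0 (shut) to 1.0 (fully open).
Only numpy, scipy, OpenCV 4.12 (cv2) and the standard library are available. Lean on these libraries where they do the work, as an engineer would, in place of code of your own. Each camera call takes 0.05 s, during which the arm holds its last target.

## Working session

There is one attempt and no reset: what is moved stays moved. The work goes in short steps, Python scripts to look and compute and a shell command to move; the robot and the scene stay as the last step left them, time stands still between calls to the robot, and variables do not carry over. Pictures are saved under pics/ and viewed, and the job is handed in when it is done.

```bash
mkdir -p pics; ls; python3 - <<'E'
from station import r
import cv2,numpy as np
for n in("side","top"):
    cv2.imwrite(f"pics/{n}0.png",r.read_camera(n)); print(n,r.camera_info(n))
print(r.get_state())
E
```

```text
pics
side {'fov_y': 51.016788186470045, 'cx': 248.53467289813014, 'cy': 195.88700416665336, 'R': array([[ 0.83573497, -0.5487715 , -0.01992213],
       [-0.38668287, -0.5623525 , -0.73091451],
       [ 0.3899018 ,  0.61855437, -0.68217819]]), 't': array([-0.41634936,  0.28582257,  1.05497284])}
top {'fov_y': 56.86076277828972, 'cx': 253.39545799858226, 'cy': 200.68906993291733, 'R': array([[-5.19475704e-03, -9.99986439e-01,  3.68789194e-04],
       [-9.91280223e-01,  5.10096990e-03, -1.31671939e-01],
       [ 1.31668272e-01, -1.04957717e-03, -9.91293279e-01]]), 't': array([0.01175881, 0.53745309, 0.96498745])}
{'time': 0.1, 'joint_positions': array([ 1.21970611e+00,  5.27922255e-02,  1.40161310e+00,  2.61004541e-05,
        1.68859303e+00, -7.03250783e-02]), 'joint_velocities': array([-0.00019477, -0.00093538, -0.00275381, -0.00027444,  0.00145692,
        0.00071684]), 'tau': array([ 8.88564409e-04, -3.82580316e+01, -3.60987711e+01, -8.01971464e-05,
        4.76078523e-03,  4.15225963e-05]), 'eef_pos': array([0.1453659 , 0.50420079, 0.23055208]), 'eef_rot': array([ 2.50981997e+00,  1.88831693e+00, -1.87506602e-03]), 'force': array([-1.37487849,  0.88931291,  0.04884295]), 'torque': array([-0.0150785 , -0.0237983 ,  0.00867851]), 'width': 0.9983894777409297}
```

View pics/side0.png

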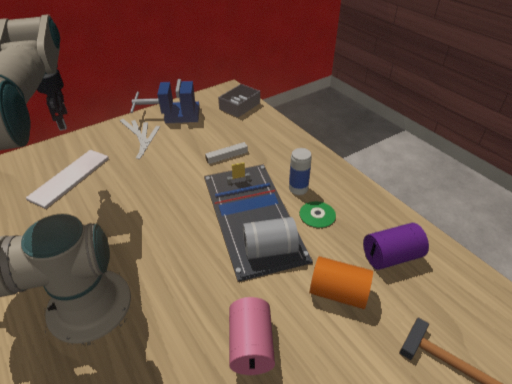

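View pics/top0.png

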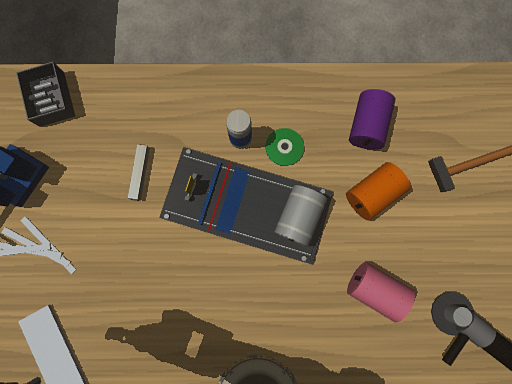

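The flue is the silver cylinder, at (301,214) in the top view and (270,238) in the side view. The look-alikes are orange (378,192), pink (381,292) and purple (373,120). Only the silver one is stainless and lies on the plate. I'll confirm that in an enlarged crop.

```bash
python3 - <<'E'
import cv2
t=cv2.imread("pics/top0.png");s=cv2.imread("pics/side0.png")
cv2.imwrite("pics/topc.png",cv2.resize(t[140:270,150:345],None,fx=4,fy=4,interpolation=cv2.INTER_CUBIC))
cv2.imwrite("pics/sidec.png",cv2.resize(s[150:280,190:350],None,fx=4.5,fy=4.5,interpolation=cv2.INTER_CUBIC))
E
```

```text
(no output)
```

View pics/topc.png

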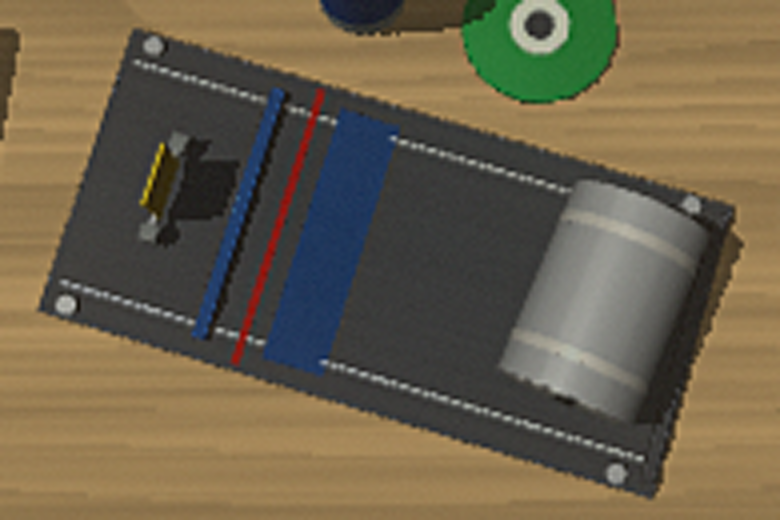

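View pics/sidec.png

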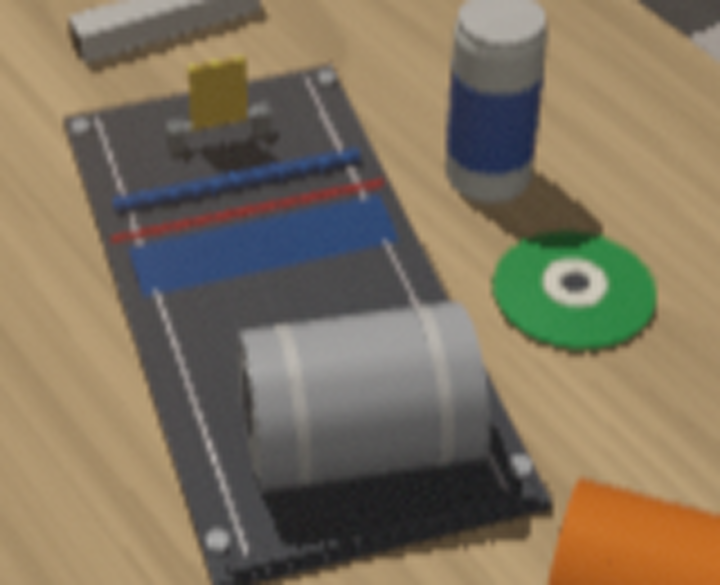

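```bash
cat > h.py <<'E'
from station import r
import cv2,numpy as np
from scipy.optimize import minimize,least_squares
def cam(n):
    c=r.camera_info(n);f=192/np.tan(np.radians(c["fov_y"]/2));return c,f
def proj(n,X):
    c,f=cam(n);Y=np.atleast_2d(X)@c["R"].T+c["t"];return Y[:,:2]/Y[:,2:]*f+[c["cx"],c["cy"]]
def back(n,p,z):
    c,f=cam(n);p=np.atleast_2d(p).astype(float)
    d=np.c_[(p-[c["cx"],c["cy"]])/f,np.ones(len(p))]@c["R"];o=-c["R"].T@c["t"]
    return o+d*((z-o[2])/d[:,2])[:,None]
def cyl(x,y,yaw,z=.06):
    a=np.linspace(0,2*np.pi,60);ax=np.array([-np.sin(yaw),np.cos(yaw),0]);u=np.array([np.cos(yaw),np.sin(yaw),0])
    c=np.array([x,y,z]);ring=.05*(np.cos(a)[:,None]*u+np.sin(a)[:,None]*[0,0,1])
    return np.r_[c+ring+.07*ax,c+ring-.07*ax]
E
python3 - <<'E'
from h import *
q=lambda L:np.array(L)/4+[150,140]
C=back("top",q([(135,30),(737,208),(657,497),(40,312)])-.4,.01);print(C.round(4))
TL,TR,BR,BL=C
cen=C.mean(0);d=(TL+BL-TR-BR)/2;e=(TL+TR-BL-BR)/2
print("cen",cen,"len",np.linalg.norm(d),"wid",np.linalg.norm(e),"yaw x",np.degrees(np.arctan2(d[1],d[0])),"perp",np.degrees(np.arctan2(e[1],e[0])))
yaw=np.arctan2(d[1],d[0]);ux=np.array([np.cos(yaw),np.sin(yaw)]);uy=np.array([-ux[1],ux[0]])
def loc(P):P=np.atleast_2d(P)[:,:2]-cen[:2];return np.c_[P@ux,P@uy]
print("red",loc(back("top",q([(320,92),(237,362)]),.01)))
qs=lambda L:np.array(L)/4.5+[190,150]
print("red side",loc(back("side",qs([(113,239),(382,184)]),.01)))
print("plate side",loc(back("side",qs([(65,118),(333,66),(550,505)]),.01)))
# flue by silhouette
res=[]
for n in("top","side"):
    im=cv2.imread(f"pics/{n}0.png").astype(int);mx=im.max(2);mn=im.min(2)
    m=((mx>85)&(mx-mn<28)).astype(np.uint8)
    m=cv2.morphologyEx(m,cv2.MORPH_OPEN,np.ones((3,3)))
    k,lab,st,ce=cv2.connectedComponentsWithStats(m)
    l=lab[(214,301) if n=="top" else (238,270)];M=(lab==l).astype(np.uint8);print(n,st[l])
    res.append((n,M))
def cost(p):
    s=0
    for n,M in res:
        h=cv2.convexHull(proj(n,cyl(*p)).astype(np.float32));A=np.zeros((384*4,512*4),np.uint8)
        cv2.fillPoly(A,[np.round((h+.5)*4).astype(int)],1)
        B=cv2.resize(M,None,fx=4,fy=4,interpolation=cv2.INTER_NEAREST)
        s+=(A^B).sum()/B.sum()
    return s
x0=back("top",(301,214),.1)[0]
b=minimize(cost,[x0[0],x0[1],yaw],method="Nelder-Mead",options=dict(initial_simplex=[[x0[0],x0[1],yaw],[x0[0]+.02,x0[1],yaw],[x0[0],x0[1]+.02,yaw],[x0[0],x0[1],yaw+.15]]))
print(b.x,b.fun,"loc",loc(b.x[:2]),"yawrel",b.x[2]-yaw,"yaw",yaw)
for k,(p,z) in dict(can=((239,115),.15),disc=((285,147),.01)).items(): print(k,back("top",p,z))
E
```

```text
[[ 0.7016  0.215   0.01  ]
 [ 0.5663 -0.2248  0.01  ]
 [ 0.3599 -0.161   0.01  ]
 [ 0.4932  0.2789  0.01  ]]
cen [0.53025981 0.02700312 0.01      ] len 0.45989485633382854 wid 0.21700620553727648 yaw x 73.01983180178394 perp -17.11662184309297
red [[ 0.08365776 -0.10262899]
 [ 0.08215181  0.10326365]]
red side [[ 0.08525101  0.1009419 ]
 [ 0.08247905 -0.10397708]]
plate side [[ 0.22932359  0.10652217]
 [ 0.22734399 -0.11245945]
 [-0.23029793 -0.1066547 ]]
top [ 276  185   48   59 1746]
side [ 243  216   56   38 1564]
[ 0.49738219 -0.1119537   1.1674556 ] 0.3860587993601744 loc [[-0.14250072 -0.00913669]] yawrel -0.10698088668855887 yaw 1.2744364841935931
can [[0.74536384 0.04505859 0.15      ]]
disc [[ 0.70036891 -0.08521472  0.01      ]]
```

```bash
cat >> h.py <<'E'
CEN=np.array([.5303,.0270]);YAW=1.2744
UX=np.array([np.cos(YAW),np.sin(YAW)]);UY=np.array([-UX[1],UX[0]])
def W(a,b):return CEN+a*UX+b*UY
def L(P):P=np.atleast_2d(P)[:,:2]-CEN;return np.c_[P@UX,P@UY]
def overlay(n,im,p,box,s,out,z=.06):
    x0,y0,x1,y1=box;c=cv2.resize(im[y0:y1,x0:x1],None,fx=s,fy=s,interpolation=cv2.INTER_CUBIC)
    P=cyl(*p,z)
    for Q in(P[:60],P[60:],np.array([P[:60].mean(0),P[60:].mean(0)])):
        cv2.polylines(c,[np.round((proj(n,Q)+.5-[x0,y0])*s).astype(int)],True,(0,255,255),1)
    cv2.imwrite(out,c)
E
python3 - <<'E'
from h import *
p=[.49738,-.11195,1.1675]
overlay("top",cv2.imread("pics/top0.png"),p,(250,160,350,270),5,"pics/ov_t.png")
overlay("side",cv2.imread("pics/side0.png"),p,(220,200,320,280),6,"pics/ov_s.png")
a=cv2.imread("pics/ov_t.png");b=cv2.imread("pics/ov_s.png")
E
```

```text
(no output)
```

View pics/ov_t.png

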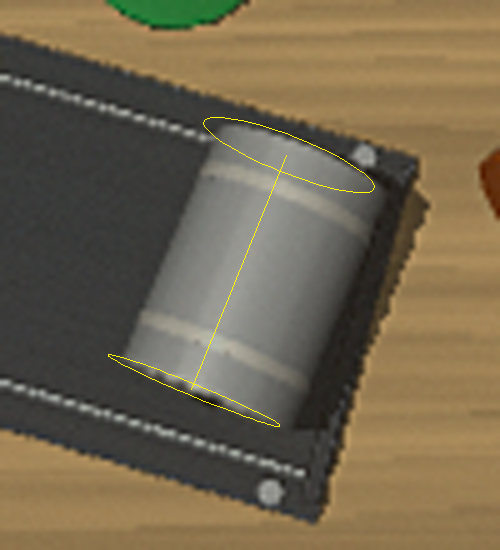

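View pics/ov_s.png

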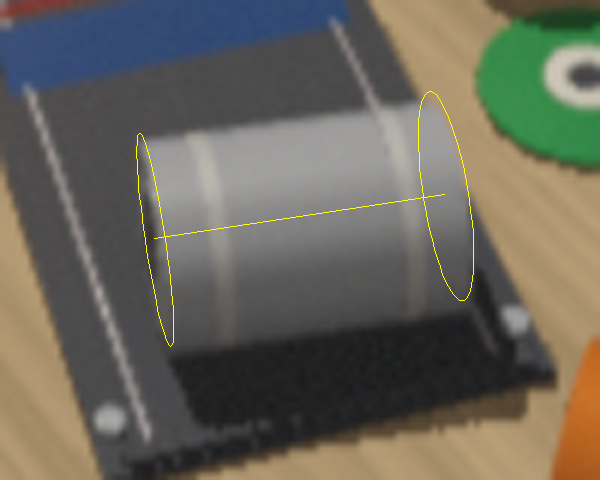

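```bash
cat >> h.py <<'E'
def fitpoly(polys,x0,z=.06):
    Ms=[]
    for n,pl in polys.items():
        B=np.zeros((384*6,512*6),np.uint8);cv2.fillPoly(B,[np.round(np.array(pl)*6).astype(int)],1);Ms.append((n,B))
    def cost(p):
        s=0
        for n,B in Ms:
            h=cv2.convexHull((proj(n,cyl(*p,z))+.5).astype(np.float32));A=np.zeros_like(B)
            cv2.fillPoly(A,[np.round(h*6).astype(int)],1);s+=(A^B).sum()/B.sum()
        return s
    x0=np.array(x0);S=[x0]+[x0+d for d in np.diag([.02,.02,.12])]
    b=minimize(cost,x0,method="Nelder-Mead",options=dict(initial_simplex=S));return b.x,b.fun
E
python3 - <<'E'
from h import *
t=np.array([(208,150),(216,130),(240,123),(300,135),(360,160),(385,183),(383,197),(300,428),(280,426),(210,400),(150,370),(127,350)])/5+[250,160]
s=np.array([(143,140),(425,100),(440,105),(465,190),(478,290),(470,316),(175,352),(155,260)])/6+[220,200]
for P in({"top":t,"side":s},{"top":t},{"side":s}):
    p,c=fitpoly(P,[.487,-.125,1.2]);print(p,c,L(p[:2])*1000,"rel",p[2]-YAW)
    if len(P)==2:
        overlay("top",cv2.imread("pics/top0.png"),p,(250,160,350,270),5,"pics/ov_t2.png")
        overlay("side",cv2.imread("pics/side0.png"),p,(220,200,320,280),6,"pics/ov_s2.png")
a=cv2.imread("pics/ov_t2.png");b=cv2.imread("pics/ov_s2.png")
b=cv2.resize(b,(300,240));o=np.zeros((550,800,3),np.uint8);o[:,:500]=a;o[:240,500:]=b;cv2.imwrite("pics/ov2.png",o)
E
```

```text
[ 0.49643791 -0.1195672   1.14726965] 0.09600758555655013 [[-150.06646561  -10.4231545 ]] rel -0.12713034579603888
[ 0.49569445 -0.12064422  1.18436669] 0.022847659221353987 [[-151.31366192  -10.0266835 ]] rel -0.09003331014766935
[ 0.49634578 -0.11786288  1.13532182] 0.038877335811099804 [[-148.46336366   -9.83725304]] rel -0.1390781822778755
```

View pics/ov2.png

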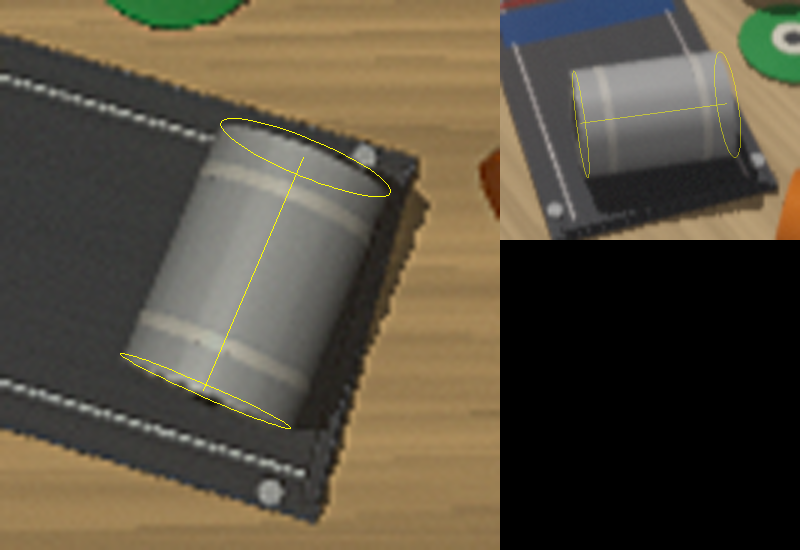

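```bash
cat >> h.py <<'E'
from scipy.spatial.transform import Rotation as Rn
def totool(target):
    s=r.get_state();R=Rn.from_rotvec(s["eef_rot"]).as_matrix();x=R[:,0]
    turn=np.arctan2(x[1],x[0])-np.arctan2(-UY[1],-UY[0])
    return (R.T@(np.array(target)-s["eef_pos"])*1000).round(1),turn
def st():
    s=r.get_state();p=s["eef_pos"];F=s["force"];R=Rn.from_rotvec(s["eef_rot"]).as_matrix()
    print("t",s["time"],"plate xy mm",(L(p)*1000).round(1),"z",p[2].round(4),"F x,y,z",(F[:2]@UX).round(2),(F[:2]@UY).round(2),F[2].round(2),"w",s["width"].round(3),"yawerr",(np.arctan2(R[1,0],R[0,0])-np.arctan2(-UY[1],-UY[0])).round(4),"tilt",R[:,2].round(3))
E
python3 - <<'E'
from h import *
print(totool([.42,.20,.21]));print(totool([*W(-.23,-.01),.2]),W(-.23,-.01))
E
```

```text
(array([-216.2,  348.2,   20.8]), np.float64(1.5864306521179439))
(array([-581.9,  508.5,   31.3]), np.float64(1.5864306521179439)) [ 0.47268657 -0.19589166]
```

```bash
python3 -m jog '[[-26,42,2,0.14],[-52,84,4,0.28],[-78,126,6,0.42],[-104,168,8,0.56],[-130,210,10,0.70],[-156,252,12,0.84],[-182,294,14,0.98],[-208,336,16,1.12]]' 0.2 20; python3 - <<'E'
from h import *
st();print(r.get_state()["joint_positions"].round(3))
print(totool([*W(-.23,-.01),.2]))
E
```

```text
time: 0.9
eef_pos: [0.4115, 0.2097, 0.215]
eef_rot: [-3.131, -0.258, 0.0]
force: [1.2, 0.9, -0.5]
width: 0.8Traceback (most recent call last):
  File "<stdin>", line 2, in <module>
  File "h.py", line 45, in st
    print("t",s["time"],"plate xy mm",(L(p)*1000).round(1),"z",p[2].round(4),"F x,y,z",(F[:2]@UX).round(2),(F[:2]@UY).round(2),F[2].round(2),"w",s["width"].round(3),"yawerr",(np.arctan2(R[1,0],R[0,0])-np.arctan2(-UY[1],-UY[0])).round(4),"tilt",R[:,2].round(3))
                                                                                                                                                 ^^^^^^^^^^^^^^^^
AttributeError: 'float' object has no attribute 'round'
```

```bash
sed -i 's/s\["width"\].round(3)/round(s["width"],3)/' h.py; python3 - <<'E'
from h import *
st();print(r.get_state()["joint_positions"].round(3))
print(totool([*W(-.23,-.01),.2]))
E
```

```text
t 0.9 plate xy mm [[140.  166.9]] z 0.215 F x,y,z 1.16 -0.86 -0.49 w 0.8 yawerr 0.4606 tilt [-0.  0. -1.]
[ 0.391 -0.123  1.604  0.     1.661  0.227]
(array([ -6. , 410.1,  15. ]), np.float64(0.46061824531587503))
```

```bash
python3 -m jog '[[0,48,2,0.08],[-1,96,4,0.16],[-2,144,6,0.24],[-3,192,8,0.32],[-4,240,10,0.40],[-5,288,12,0.46],[-6,336,14,0.464],[-6,384,15,0.464]]'; python3 - <<'E'
from h import *
st();print(totool([*W(-.232,-.01),.047]))
E
```

```text
time: 1.7
eef_pos: [0.4694, -0.17, 0.1998]
eef_rot: [-3.107, 0.461, 0.001]
force: [1.2, -0.2, -0.0]
width: 0.798
t 1.7 plate xy mm [[-206.2    0.7]] z 0.1998 F x,y,z 0.2 -1.17 -0.01 w 0.798 yawerr 0.0019 tilt [-0.  0. -1.]
(array([ 10.8,  25.9, 152.8]), np.float64(0.0019288514111860389))
```

```bash
python3 -m jog '[[10,26,0,0],[10,26,0,0],[10,26,40,0],[10,26,80,0],[10,26,110,0],[10,26,135,0],[10,26,153,0],[10,26,153,0]]'; python3 - <<'E'
from h import *
st()
for n in("side","top"): cv2.imwrite(f"pics/{n}1.png",r.read_camera(n))
s=cv2.imread("pics/side1.png");t=cv2.imread("pics/top1.png")
o=np.zeros((400,800,3),np.uint8)
o[:,:400]=cv2.resize(s[180:300,200:320],(400,400));o[:,400:]=cv2.resize(t[150:290,230:370],(400,400));cv2.imwrite("pics/c1.png",o)
E
```

```text
time: 2.5
eef_pos: [0.4699, -0.1941, 0.0443]
eef_rot: [-3.106, 0.459, 0.009]
force: [0.3, -0.1, 0.8]
width: 0.8
t 2.5 plate xy mm [[-229.1   -6.8]] z 0.0443 F x,y,z 0.02 -0.31 0.78 w 0.8 yawerr 0.0031 tilt [-0.005  0.003 -1.   ]
```

View pics/c1.png

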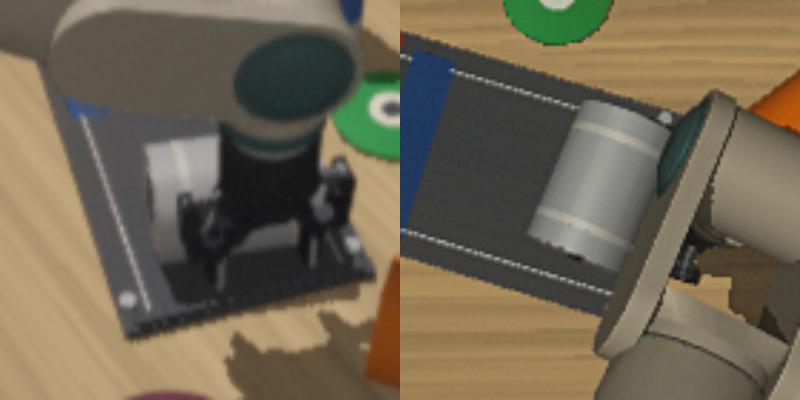

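The gripper is behind the flue, clear of it and square to the plate. I'll start the slow push along tool -y.

```bash
python3 -m jog '[[0,-2.5,0,0],[0,-5,0,0],[0,-7.5,0,0],[0,-10,0,0],[0,-12,0,0],[0,-14,0,0],[0,-16,0,0],[0,-18,0,0]]'; python3 - <<'E'
from h import *
st()
E
python3 -m jog '[[0,-2,0,0],[0,-4,0,0],[0,-6,0,0],[0,-8,0,0],[0,-10,0,0],[0,-12,0,0],[0,-14,0,0],[0,-16,0,0]]'; python3 - <<'E'
from h import *
st()
for n in("side","top"): cv2.imwrite(f"pics/{n}2.png",r.read_camera(n))
s=cv2.imread("pics/side2.png");t=cv2.imread("pics/top2.png")
o=np.zeros((400,800,3),np.uint8)
o[:,:400]=cv2.resize(s[180:300,200:320],(400,400));o[:,400:]=cv2.resize(t[150:290,230:370],(400,400));cv2.imwrite("pics/c2.png",o)
E
```

```text
time: 3.4
eef_pos: [0.477, -0.1783, 0.0472]
eef_rot: [-3.108, 0.46, 0.0]
force: [-0.8, 0.5, 0.5]
width: 0.797
t 3.4 plate xy mm [[-212.   -9.]] z 0.0472 F x,y,z 0.19 0.91 0.48 w 0.797 yawerr 0.0024 tilt [-0.  0. -1.]
time: 4.2
eef_pos: [0.4817, -0.1631, 0.0473]
eef_rot: [-3.108, 0.46, 0.0]
force: [-0.3, 0.4, 0.3]
width: 0.803
t 4.2 plate xy mm [[-196.   -9.]] z 0.0473 F x,y,z 0.28 0.39 0.31 w 0.803 yawerr 0.0024 tilt [ 0.  0. -1.]
```

View pics/c2.png

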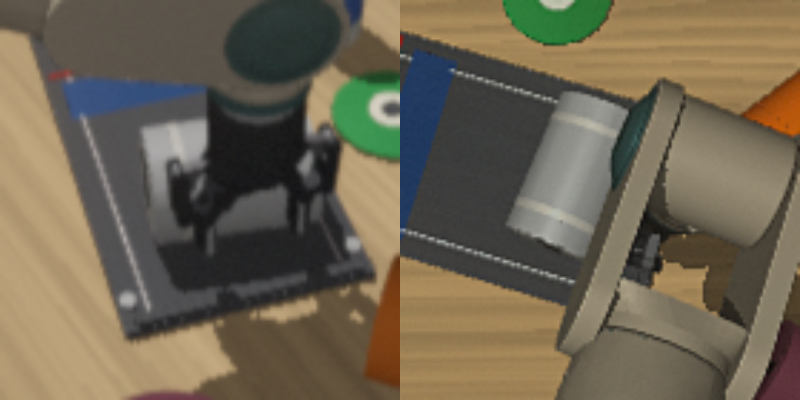

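```bash
python3 - <<'E'
from h import *
o=[cv2.resize(cv2.imread(f"pics/top{i}.png")[170:250,260:325],None,fx=6,fy=6,interpolation=cv2.INTER_CUBIC) for i in(1,2)]
cv2.imwrite("pics/cmp.png",np.hstack(o))
E
```

```text
(no output)
```

View pics/cmp.png

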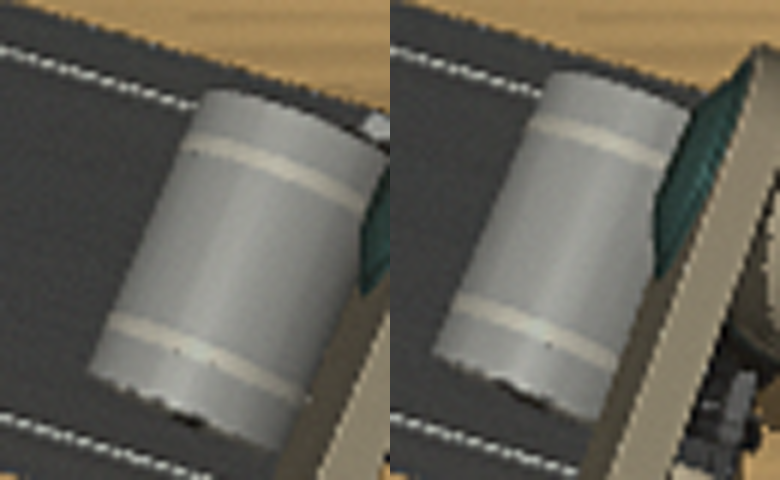

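```bash
cat >> h.py <<'E'
def fitedge(n,edge,bottom,x0,z=.06,right=None):
    # edge: pts along forward silhouette line; bottom: pts on near-end outline; nearest signed dist to projected hull
    pts=np.array(list(edge)+list(bottom),float)
    def res(p):
        h=cv2.convexHull((proj(n,cyl(*p,z))+.5).astype(np.float32))
        return [cv2.pointPolygonTest(h,(float(a),float(b)),True) for a,b in pts]
    s=least_squares(res,x0,x_scale=[.01,.01,.1],diff_step=1e-4);return s.x,np.sqrt(np.mean(s.fun**2))
E
python3 - <<'E'
from h import *
f=lambda l:np.array(l)/6+[260,170]
e1=f([(200,105),(175,163),(150,222),(125,285),(92,370)]);b1=f([(120,388),(160,408),(200,425),(250,444),(225,90),(290,105),(340,130)])
g=lambda l:(np.array(l)-[390,0])/6+[260,170]
e2=g([(543,95),(515,157),(490,217),(465,275),(433,350)]);b2=g([(460,362),(500,382),(540,398),(590,418),(570,74),(620,80),(665,98)])
for e,b in((e1,b1),(e2,b2)):
    p,c=fitedge("top",e,b,[.497,-.11,1.18]);print((L(p[:2])*1000).round(1),"rel",p[2]-YAW,c)
E
```

```text
[[-152.3   -8.2]] rel -0.10507243716764059 0.39594319936142536
[[-130.3  -12. ]] rel -0.11326231426369171 0.6041187120233558
```

Rolling the flue doesn't turn it: it is still skewed by about -0.11 rad, with its centre at plate (-130,-12). The ramp and the two fingers should square it. I'll keep rolling slowly and watch the y drift.

```bash

python3 -m jog '[[0.3,-3,0,0],[0.6,-6,0,0],[0.9,-9,0,0],[1.2,-12,0,0],[1.5,-15,0,0],[1.8,-18,0,0],[2.1,-21,0,0],[2.4,-24,0,0]]' | grep force
python3 -m jog '[[0.3,-3,0,0],[0.6,-6,0,0],[0.9,-9,0,0],[1.2,-12,0,0],[1.5,-15,0,0],[1.8,-18,0,0],[2.1,-21,0,0],[2.4,-24,0,0]]' | grep force
python3 -m jog '[[0.3,-3,0,0],[0.6,-6,0,0],[0.9,-9,0,0],[1.2,-12,0,0],[1.5,-15,0,0],[1.8,-18,0,0],[2.1,-21,0,0],[2.4,-24,0,0]]' | grep force
python3 - <<'E'
from h import *
st()
t=r.read_camera("top");s=r.read_camera("side");cv2.imwrite("pics/top3.png",t);cv2.imwrite("pics/side3.png",s)
o=np.zeros((480,800,3),np.uint8);o[:,:480]=cv2.resize(t[155:235,220:300],(480,480),interpolation=cv2.INTER_CUBIC)
o[:320,480:]=cv2.resize(s[150:270,200:320],(320,320));cv2.imwrite("pics/c3.png",o)
E
```

```text
force: [-0.2, -0.1, 0.9]
force: [0.0, -0.5, 0.2]
force: [-0.0, -1.3, 0.0]
t 6.7 plate xy mm [[-123.9  -16. ]] z 0.0473 F x,y,z -1.27 -0.35 0.05 w 0.801 yawerr 0.0024 tilt [ 0.  0. -1.]
```

View pics/c3.png

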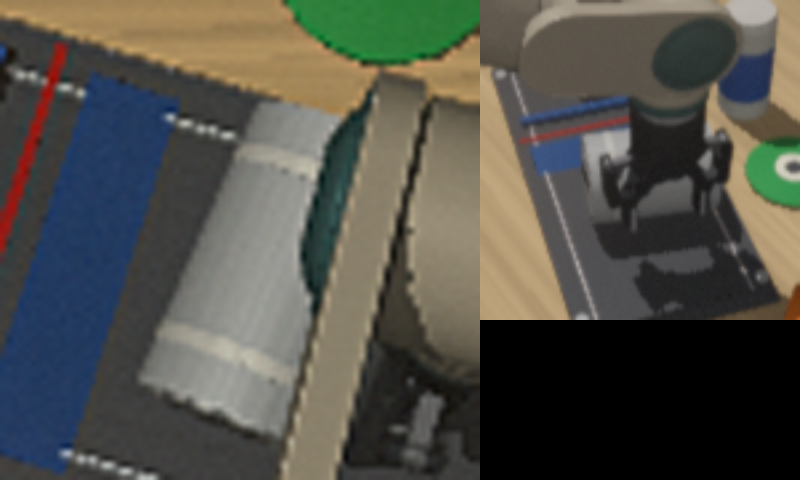

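```bash
python3 - <<'E'
from h import *
f=lambda l:np.array(l)/6+[220,155]
e=f([(250,112),(225,172),(198,235),(170,300),(138,378)]);b=f([(160,390),(200,408),(240,425),(275,437),(275,100),(310,108)])
p,c=fitedge("top",e,b,[.51,-.04,1.18]);print((L(p[:2])*1000).round(1),"rel",p[2]-YAW,c)
E
```

```text
[[-58.  -20.4]] rel -0.0984038692389968 0.5645383182069126
```

```bash

python3 -m jog '[[0.4,-2.7,0,0],[0.8,-5.4,0,0],[1.2,-8,0,0],[1.6,-10.7,0,0],[2.0,-13.4,0,0],[2.4,-16,0,0],[2.8,-18.7,0,0],[3.2,-21.4,0,0]]' | grep force
python3 -m jog '[[0.4,-2.7,0,0],[0.8,-5.4,0,0],[1.2,-8,0,0],[1.6,-10.7,0,0],[2.0,-13.4,0,0],[2.4,-16,0,0],[2.8,-18.7,0,0],[3.2,-21.4,0,0]]' | grep force
python3 -m jog '[[0.3,-2.5,0,0],[0.6,-5,0,0],[0.9,-7.5,0,0],[1.2,-10,0,0],[1.5,-12.5,0,0],[1.8,-15,0,0],[2.1,-17.5,0,0],[2.4,-20,0,0]]' | grep force
python3 -m jog '[[0,-2,0,0],[0,-4,0,0],[0,-6,0,0],[0,-8,0,0],[0,-10,0,0],[0,-12,0,0],[0,-14,0,0],[0,-16,0,0]]' | grep force
python3 - <<'E'
from h import *
st()
t=r.read_camera("top");s=r.read_camera("side");cv2.imwrite("pics/top4.png",t);cv2.imwrite("pics/side4.png",s)
o=np.zeros((480,800,3),np.uint8);o[:,:480]=cv2.resize(t[155:235,190:270],(480,480),interpolation=cv2.INTER_CUBIC)
o[:320,480:]=cv2.resize(s[150:270,200:320],(320,320));cv2.imwrite("pics/c4.png",o)
E
```

```text
force: [0.2, -0.4, -0.4]
force: [-0.2, -0.5, -0.3]
force: [0.0, -1.2, 0.3]
force: [-1.1, -1.5, 0.3]
t 10.0 plate xy mm [[-45.2 -24.6]] z 0.0473 F x,y,z -1.72 0.58 0.29 w 0.796 yawerr 0.0023 tilt [ 0.  0. -1.]
```

View pics/c4.png

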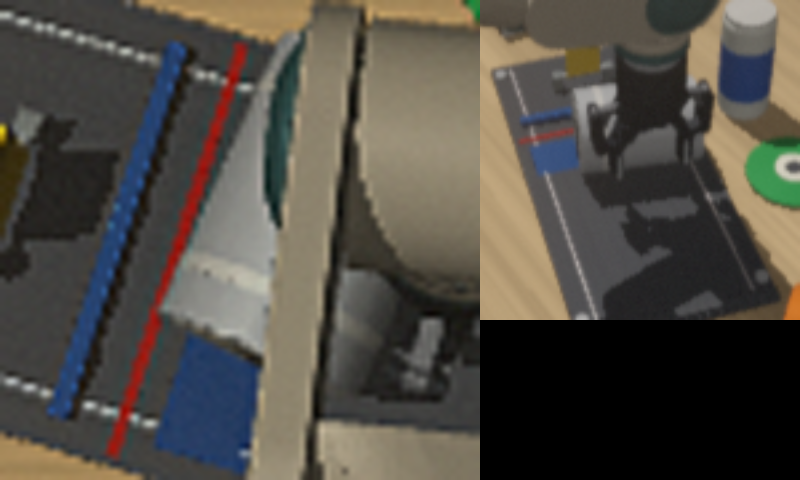

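```bash
python3 - <<'E'
from h import *
f=lambda l:np.array(l)/6+[190,155]
e=f([(275,55),(250,115),(225,168),(195,233),(170,285)]);b=f([(160,305),(185,322),(220,337),(255,352)])
for z in(.06,.062):
  p,c=fitedge("top",e,b,[.53,.03,1.18],z);print((L(p[:2])*1000).round(1),"rel",p[2]-YAW,c)
  ov=p
overlay("top",cv2.imread("pics/top4.png"),ov,(190,140,290,240),6,"pics/ov4.png",.062)
E
```

```text
[[ 18.8 -30.6]] rel -0.12474957087245553 0.20625805096149538
[[ 18.6 -30.4]] rel -0.12475196054518523 0.2066388659030587
```

View pics/ov4.png

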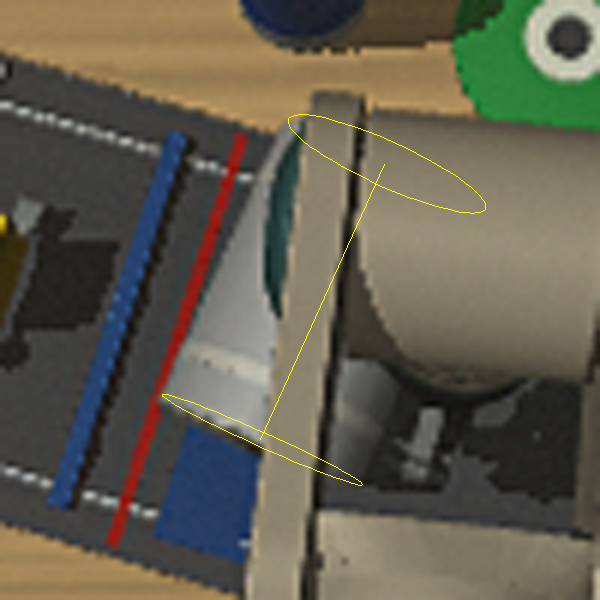

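The flue is at plate (19,-30) with a skew of -0.125 rad, and it keeps drifting towards -y. It won't square itself, so I'll retreat slowly to let it roll back onto the flat. Then I'll square it with a nudge on the front half of its -y end face.

```bash

python3 -m jog '[[0,1,0,0],[-0.3,3,0,0],[-0.6,5.5,0,0],[-0.9,8,0,0],[-1.2,10.5,0,0],[-1.5,13,0,0],[-1.8,15.5,0,0],[-2.1,18,0,0]]' | grep force
python3 -m jog '[[-0.3,2.5,0,0],[-0.6,5,0,0],[-0.9,7.5,0,0],[-1.2,10,0,0],[-1.5,12.5,0,0],[-1.8,15,0,0],[-2.1,17.5,0,0],[-2.4,20,0,0]]' | grep force
python3 -m jog '[[-0.3,2.5,0,0],[-0.6,5,0,0],[-0.9,7.5,0,0],[-1.2,10,0,0],[-1.5,12.5,0,0],[-1.8,15,0,0],[-2.1,17.5,0,0],[-2.4,20,0,0]]' | grep force
python3 -m jog '[[-0.3,2.2,0,0],[-0.6,4.2,0,0],[-0.9,6,0,0],[-1.2,7.5,0,0],[-1.2,8.8,0,0],[-1.2,9.8,0,0],[-1.2,10.5,0,0],[-1.2,11,0,0]]' | grep force
python3 - <<'E'
from h import *
st()
t=r.read_camera("top");s=r.read_camera("side");cv2.imwrite("pics/top5.png",t);cv2.imwrite("pics/side5.png",s)
o=np.zeros((480,800,3),np.uint8);o[:,:480]=cv2.resize(t[155:235,220:300],(480,480),interpolation=cv2.INTER_CUBIC)
o[:320,480:]=cv2.resize(s[150:270,200:320],(320,320));cv2.imwrite("pics/c5.png",o)
E
```

```text
force: [-0.2, 0.1, 0.5]
force: [-0.7, -0.4, 0.3]
force: [-0.9, 0.0, -0.1]
force: [-0.6, 0.3, -0.3]
t 13.3 plate xy mm [[-114.4  -16.7]] z 0.0473 F x,y,z 0.14 0.7 -0.3 w 0.801 yawerr 0.0024 tilt [ 0.  0. -1.]
```

View pics/c5.png

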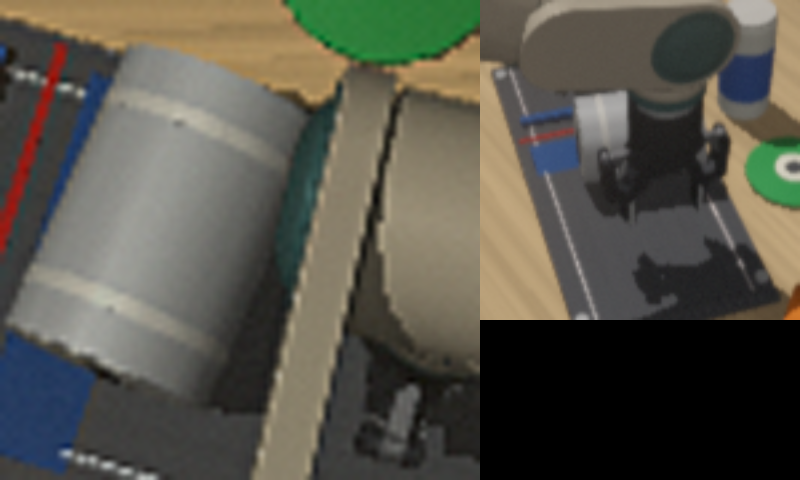

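```bash
python3 - <<'E'
from h import *
f=lambda l:np.array(l)/6+[220,155]
e=f([(110,80),(85,140),(62,195),(38,255),(12,315)]);b=f([(8,325),(50,350),(100,375),(150,392),(195,405),(130,47),(180,50),(250,75),(300,100)]);rr=f([(300,145),(280,190),(240,290),(215,370)])
for z in(.06,.062):
  p,c=fitedge("top",e,list(b)+list(rr),[.51,0,1.18],z);print((L(p[:2])*1000).round(1),"rel",p[2]-YAW,c)
t=r.read_camera("top");d=cv2.absdiff(t,cv2.imread("pics/top5.png"));print(d[155:235,210:270].max(),d[155:235,210:270].mean())
cv2.imwrite("pics/top6.png",t)
E
```

```text
[[  9.6 -26.1]] rel -0.06536526161896927 0.9538972622728543
[[  9.4 -25.8]] rel -0.06483810503640908 0.9803722041036258
18 1.5636805555555555
```

The flue rolled back only to the ramp foot, at about (10,-26) with a skew of -0.065 rad. Nudging it there would bring the gripper too near the can. I'll go over the top and roll it back from the front to x≈-60, then nudge its end face there.

```bash

python3 -m jog '[[0,5,-40,0],[0,5,-85,0],[0,-20,-105,0],[2,-65,-105,0],[4,-110,-105,0],[5,-155,-105,0],[5,-190,-105,0],[5,-204,-105,0]]' | grep pos
python3 -m jog '[[0,0,0,0],[0,0,0,0],[0,0,40,0],[0,0,80,0],[0,0,103,0],[0,0,103,0],[0,2,103,0],[0,4,103,0]]' | grep -E "pos|force"
python3 - <<'E'
from h import *
st()
t=r.read_camera("top");s=r.read_camera("side");cv2.imwrite("pics/top7.png",t);cv2.imwrite("pics/side7.png",s)
o=np.zeros((480,800,3),np.uint8);o[:,:480]=cv2.resize(t[155:255,180:280],(480,480),interpolation=cv2.INTER_CUBIC)
o[:320,480:]=cv2.resize(s[150:270,200:320],(320,320));cv2.imwrite("pics/c7.png",o)
E
```

```text
eef_pos: [0.577, 0.1096, 0.152]
eef_pos: [0.5769, 0.1021, 0.0518]
force: [-0.0, 0.3, -0.2]
t 15.05 plate xy mm [[ 85.4 -22.7]] z 0.0518 F x,y,z 0.32 0.14 -0.17 w 0.806 yawerr 0.0016 tilt [ 0.004  0.    -1.   ]
```

View pics/c7.png

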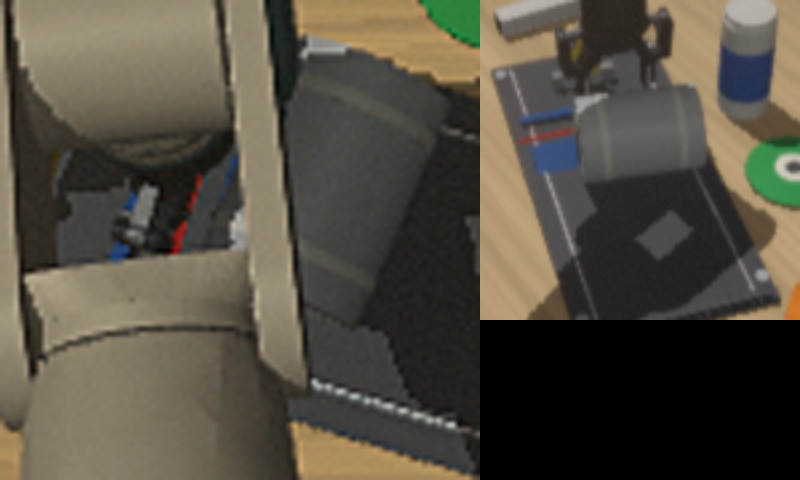

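```bash

python3 -m jog '[[0,3,0,0],[0,6,0,0],[0,9,0,0],[0,12,0,0],[0,15,0,0],[0,18,0,0],[0,21,0,0],[0,24,0,0]]' | grep force
python3 -m jog '[[0,3,0,0],[0,6,0,0],[0,9,0,0],[0,12,0,0],[0,15,0,0],[0,18,0,0],[0,21,0,0],[0,24,0,0]]' | grep force
python3 -m jog '[[0,3,0,0],[0,6,0,0],[0,9,0,0],[0,12,0,0],[0,15,0,0],[0,18,0,0],[0,20.5,0,0],[0,22,0,0]]' | grep force
python3 - <<'E'
from h import *
st()
t=r.read_camera("top");s=r.read_camera("side");cv2.imwrite("pics/top8.png",t);cv2.imwrite("pics/side8.png",s)
o=np.zeros((480,800,3),np.uint8);o[:,:480]=cv2.resize(t[165:265,220:320],(480,480),interpolation=cv2.INTER_CUBIC)
o[:320,480:]=cv2.resize(s[150:270,200:320],(320,320));cv2.imwrite("pics/c8.png",o)
E
```

```text
force: [1.0, 0.7, -0.1]
force: [0.0, 0.2, -0.4]
force: [-0.4, 0.3, 0.7]
t 17.55 plate xy mm [[ 15.4 -21.4]] z 0.0493 F x,y,z 0.13 0.44 0.67 w 0.801 yawerr 0.0022 tilt [-0.  0. -1.]
```

View pics/c8.png

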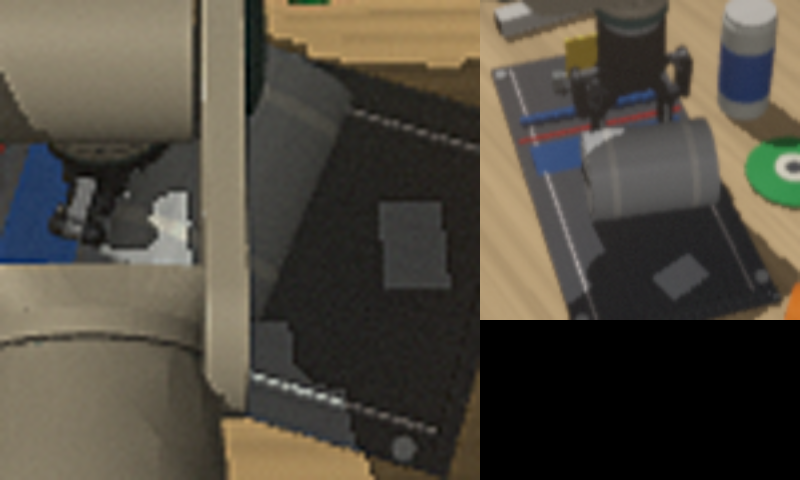

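```bash

python3 -m jog '[[0,-6,0,0],[0,-8,-35,0],[0,-8,-80,0],[25,0,-103,0],[65,12,-103,0],[100,25,-103,0],[115,33,-103,0],[119,35,-103,0]]' 1 20| grep pos
python3 - <<'E'
from h import *
st()
t=r.read_camera("top");s=r.read_camera("side");cv2.imwrite("pics/top9.png",t);cv2.imwrite("pics/side9.png",s)
o=np.zeros((480,800,3),np.uint8);o[:,:480]=cv2.resize(t[155:255,220:320],(480,480),interpolation=cv2.INTER_CUBIC)
o[:320,480:]=cv2.resize(s[150:270,200:320],(320,320));cv2.imwrite("pics/c9.png",o)
E
```

```text
eef_pos: [0.6599, -0.0331, 0.1515]
t 18.45 plate xy mm [[ -19.7 -141.5]] z 0.1515 F x,y,z 0.6 -0.0 -0.52 w -0.006 yawerr 0.0011 tilt [-0.001  0.    -1.   ]
```

View pics/c9.png

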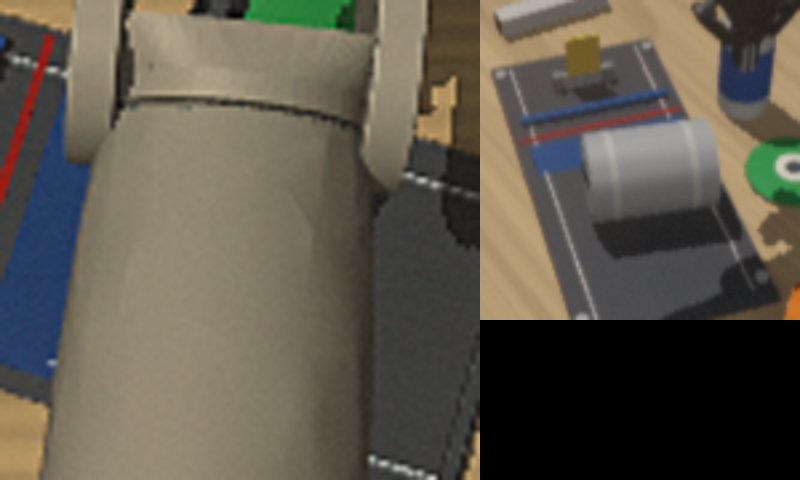

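Side view shows it clearly. I'll fit the flue pose from that view.

```bash
python3 - <<'E'
from h import *
s=cv2.imread("pics/side9.png")
cv2.imwrite("pics/s9z.png",cv2.resize(s[185:240,230:300],None,fx=10,fy=10,interpolation=cv2.INTER_CUBIC))
E
```

```text
(no output)
```

View pics/s9z.png

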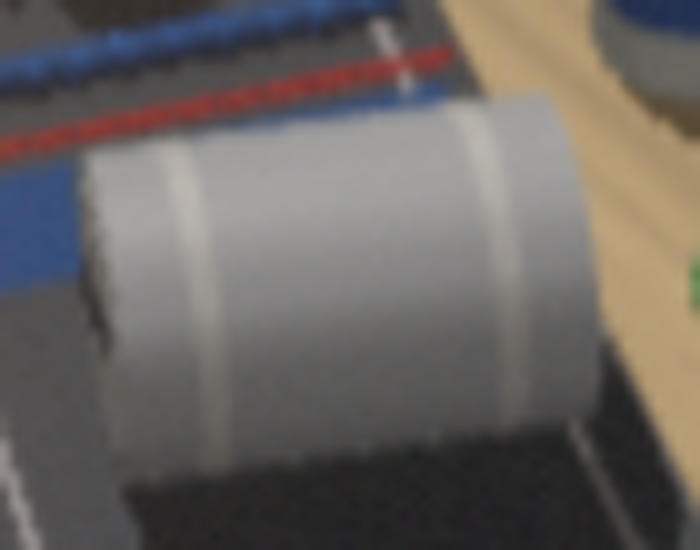

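```bash
python3 - <<'E'
from h import *
f=lambda l:np.array(l)/10+[230,185]
pl=f([(82,175),(95,150),(300,122),(530,93),(548,98),(570,145),(588,215),(600,300),(603,380),(585,418),(400,446),(140,482),(120,470),(105,370),(92,290)])
for x0 in([.52,-.04,1.2],[.5,-.03,1.25]):
    p,c=fitpoly({"side":pl},x0);print(p,(L(p[:2])*1000).round(1),"rel",p[2]-YAW,c)
p2,c=fitedge("side",pl,[],p);print((L(p2[:2])*1000).round(1),"rel",p2[2]-YAW,c)
for a,b in((0,-.19),(.0,-.18)):pass
E
```

```text
[ 0.53294133 -0.02780279  1.14652536] [[-51.6 -18.5]] rel -0.1278746420139587 0.02004772467567386
[ 0.5339802  -0.02827888  1.15213209] [[-51.8 -19.7]] rel -0.12226791286591077 0.019963702359346643
[[-51.8 -18.9]] rel -0.1259406087235191 0.2689056458938807
```

```bash

python3 -m jog '[[0,0,35,0],[0,0,75,0],[0,0,100,0],[0,0,101,0],[-6,0,101,0],[-12,0,101,0],[-18,0,101,0],[-24,0,101,0]]' | grep -E "pos|force"
python3 -m jog '[[-3,0,0,0],[-6,0,0,0],[-8,0,0,0],[-10,0,0,0],[-12,0,0,0],[-14,0,0,0],[-15,0,0,0],[-16,0,0,0]]' | grep -E "pos|force"
python3 - <<'E'
from h import *
st()
s=r.read_camera("side");cv2.imwrite("pics/side10.png",s)
cv2.imwrite("pics/s10z.png",cv2.resize(s[180:240,225:305],None,fx=9,fy=9,interpolation=cv2.INTER_CUBIC))
E
```

```text
eef_pos: [0.6363, -0.025, 0.0531]
force: [-0.9, 0.4, 1.0]
eef_pos: [0.621, -0.0206, 0.0515]
force: [2.9, 0.3, 1.2]
t 20.15 plate xy mm [[ -19.  -100.6]] z 0.0515 F x,y,z 1.16 -2.63 1.2 w -0.008 yawerr 0.0024 tilt [ 0.001  0.    -1.   ]
```

View pics/s10z.png

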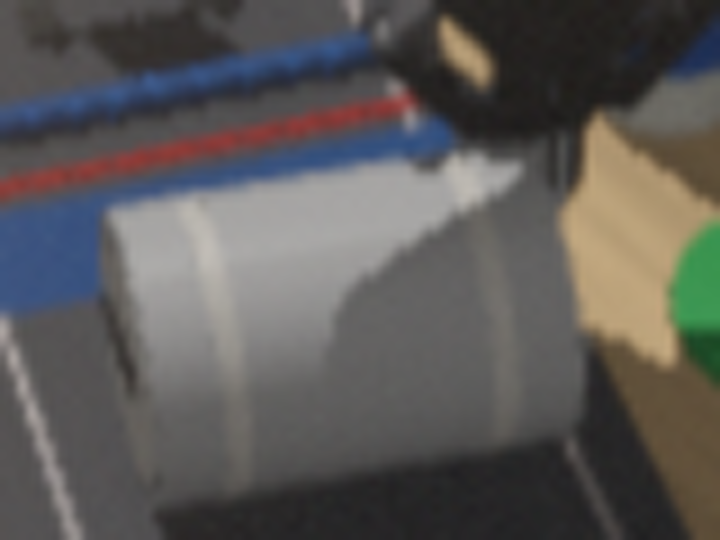

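```bash
python3 - <<'E'
from h import *
f=lambda l:np.array(l)/9+[225,180]
pts=f([(105,215),(135,203),(270,184),(400,163),(572,260),(582,330),(586,400),(570,432),(440,458),(300,482),(165,505),(150,490),(125,390),(108,300),(100,250)])
p,c=fitedge("side",pts,[],[.53,-.03,1.2]);print((L(p[:2])*1000).round(1),"rel",p[2]-YAW,c)
E
```

```text
[[-59.6 -13.8]] rel -0.07154635741022242 0.2635212996307191
```

```bash

python3 -m jog '[[-1.5,1,0,0],[-3,2,0,0],[-4.5,3,0,0],[-6,4,0,0],[-7,5,0,0],[-8,6,0,0],[-8.5,7,0,0],[-8.5,7,0,0]]' | grep -E "pos|force"
python3 - <<'E'
from h import *
st()
s=r.read_camera("side");cv2.imwrite("pics/side11.png",s)
cv2.imwrite("pics/s11z.png",cv2.resize(s[180:240,225:305],None,fx=9,fy=9,interpolation=cv2.INTER_CUBIC))
E
```

```text
eef_pos: [0.6113, -0.0248, 0.0524]
force: [5.5, 0.4, 6.2]
t 21.0 plate xy mm [[-25.9 -92.6]] z 0.0524 F x,y,z 1.95 -5.11 6.25 w -0.0 yawerr 0.0024 tilt [ 0.002  0.    -1.   ]
```

View pics/s11z.png

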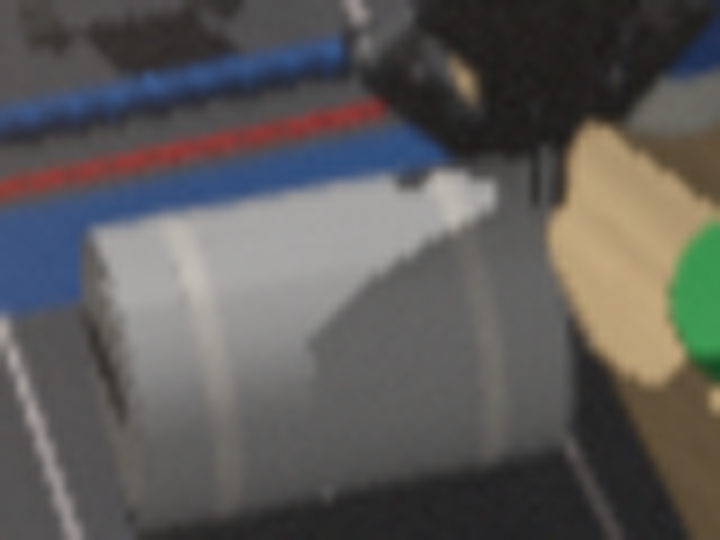

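```bash
python3 - <<'E'
from h import *
f=lambda l:np.array(l)/9+[225,180]
pts=f([(88,238),(115,223),(230,204),(330,187),(390,178),(565,310),(573,380),(565,432),(440,465),(300,496),(145,530),(135,515),(115,420),(95,335),(83,280)])
p,c=fitedge("side",pts,[],[.53,-.03,1.2]);print((L(p[:2])*1000).round(1),"rel",p[2]-YAW,c)
E
```

```text
[[-65.5  -6.7]] rel -0.056572694115136546 0.40274462803522737
```

```bash

python3 -m jog '[[8,0,0,0],[25,0,0,0],[40,0,-30,0],[40,0,-70,0],[36,25,-100,0],[10,65,-100,0],[-30,100,-100,0],[-65,130,-100,0]]' 0.2 20| grep -E "pos|force"
python3 - <<'E'
from h import *
st()
t=r.read_camera("top");s=r.read_camera("side");cv2.imwrite("pics/side12.png",s);cv2.imwrite("pics/top12.png",t)
a=cv2.resize(t[155:235,215:295],(480,480),interpolation=cv2.INTER_CUBIC)
b=cv2.resize(s[190:245,225:265],(320,440));o=np.zeros((480,800,3),np.uint8);o[:,:480]=a;o[:440,480:]=b;cv2.imwrite("pics/c12.png",o)
E
```

```text
eef_pos: [0.508, -0.1312, 0.1497]
force: [-0.1, -1.0, 0.2]
t 21.85 plate xy mm [[-157.9  -24.9]] z 0.1497 F x,y,z -1.0 -0.15 0.21 w 0.803 yawerr 0.002 tilt [-0.004  0.001 -1.   ]
```

View pics/c12.png

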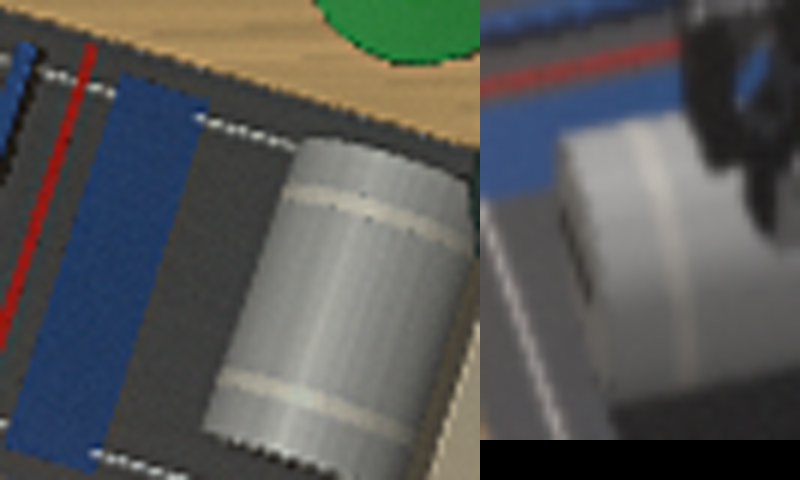

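```bash
python3 - <<'E'
from h import *
f=lambda l:np.array(l)/6+[215,155]
e=f([(292,162),(272,225),(250,290),(230,350),(205,425)]);b=f([(203,432),(240,447),(290,462),(340,475),(315,140),(360,141),(410,155),(460,180)])
p,c=fitedge("top",e,b,[.53,-.04,1.25]);print((L(p[:2])*1000).round(1),"rel",p[2]-YAW,c)
print(totool([*W(p[0]*0-.138,-.008),.047]))
E
```

```text
[[-75.   -6.5]] rel -0.02588802646513977 0.41667914371261267
(array([-13.1, -21.4, 101.4]), np.float64(-0.0013017092308715839))
```

```bash

python3 -m jog '[[-16,0,0,0],[-16,0,0,0],[-16,0,40,0],[-16,0,80,0],[-16,0,102,0],[-16,-3,102,0],[-16,-6,102,0],[-16,-9,102,0]]' | grep -E "pos|force"
python3 -m jog '[[0,-3,0,0],[0,-6,0,0],[0,-9,0,0],[0,-12,0,0],[0,-15,0,0],[0,-18,0,0],[0,-21,0,0],[0,-24,0,0]]' | grep -E "pos|force"
python3 -m jog '[[0,-3,0,0],[0,-6,0,0],[0,-9,0,0],[0,-12,0,0],[0,-15,0,0],[0,-18,0,0],[0,-21,0,0],[0,-24,0,0]]' | grep -E "pos|force"
python3 -m jog '[[0,-3,0,0],[0,-6,0,0],[0,-9,0,0],[0,-12,0,0],[0,-15,0,0],[0,-18,0,0],[0,-21,0,0],[0,-24,0,0]]' | grep -E "pos|force"
python3 - <<'E'
from h import *
st()
t=r.read_camera("top");s=r.read_camera("side");cv2.imwrite("pics/side13.png",s);cv2.imwrite("pics/top13.png",t)
a=cv2.resize(t[155:235,195:275],(480,480),interpolation=cv2.INTER_CUBIC)
b=cv2.resize(s[150:270,200:320],(320,320));o=np.zeros((480,800,3),np.uint8);o[:,:480]=a;o[:320,480:]=b;cv2.imwrite("pics/c13.png",o)
E
```

```text
eef_pos: [0.4995, -0.1172, 0.0511]
force: [0.2, 0.0, -0.1]
eef_pos: [0.505, -0.094, 0.0492]
force: [-0.8, -0.7, 0.9]
eef_pos: [0.5121, -0.071, 0.0493]
force: [-0.1, -0.4, -1.1]
eef_pos: [0.519, -0.048, 0.0493]
force: [0.5, -0.7, 0.7]
t 25.15 plate xy mm [[-75.1 -11.1]] z 0.0493 F x,y,z -0.51 -0.64 0.68 w 0.801 yawerr 0.0024 tilt [ 0.  0. -1.]
```

View pics/c13.png

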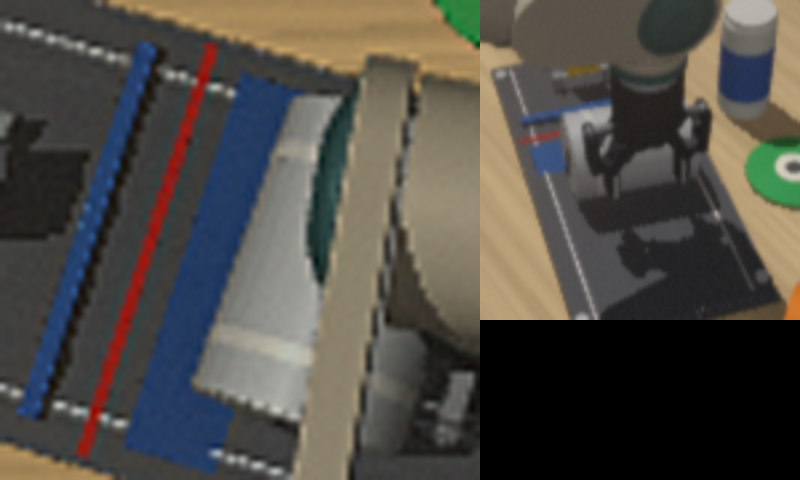

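```bash

python3 -m jog '[[0,-2.5,0,0],[0,-5,0,0],[0,-7.5,0,0],[0,-10,0,0],[0,-12.5,0,0],[0,-15,0,0],[0,-17.5,0,0],[0,-20,0,0]]' | grep -E "force"
python3 -m jog '[[0,-2.5,0,0],[0,-5,0,0],[0,-7.5,0,0],[0,-10,0,0],[0,-12.5,0,0],[0,-15,0,0],[0,-17.5,0,0],[0,-20,0,0]]' | grep -E "force"
python3 -m jog '[[0,-2.5,0,0],[0,-5,0,0],[0,-7.5,0,0],[0,-10,0,0],[0,-12.5,0,0],[0,-15,0,0],[0,-17.5,0,0],[0,-20,0,0]]' | grep -E "force"
python3 - <<'E'
from h import *
st()
t=r.read_camera("top");s=r.read_camera("side");cv2.imwrite("pics/side14.png",s);cv2.imwrite("pics/top14.png",t)
a=cv2.resize(t[145:225,175:255],(480,480),interpolation=cv2.INTER_CUBIC)
b=cv2.resize(s[140:260,200:320],(320,320));o=np.zeros((480,800,3),np.uint8);o[:,:480]=a;o[:320,480:]=b;cv2.imwrite("pics/c14.png",o)
E
```

```text
force: [-0.6, -0.5, -0.3]
force: [-0.3, -2.7, 0.9]
force: [-1.5, -1.3, 1.7]
t 27.65 plate xy mm [[-15.1 -11. ]] z 0.0493 F x,y,z -1.68 1.01 1.74 w 0.801 yawerr 0.0023 tilt [ 0.  0. -1.]
```

View pics/c14.png

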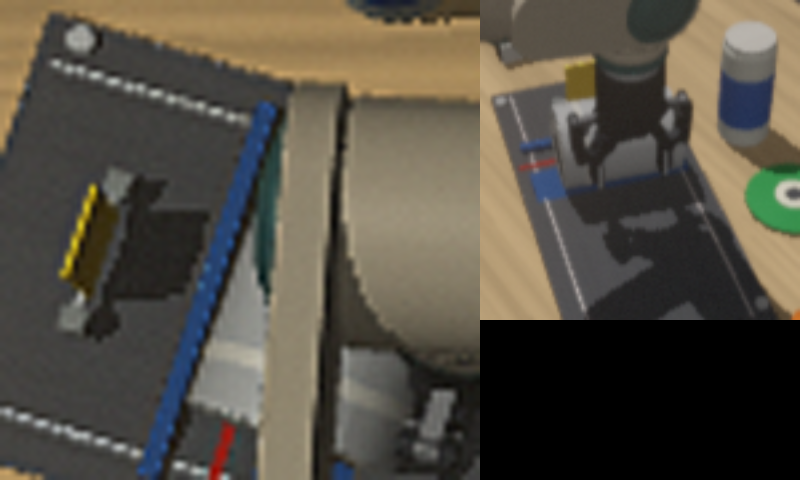

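```bash

python3 -m jog '[[0,-2,0,0],[0,-4,0,0],[0,-6,0,0],[0,-8,0,0],[0,-10,0,0],[0,-12,0,0],[0,-14,0,0]]' | grep -E "force"
python3 -m jog '[[0,-1.5,0,0],[0,-3,0,0],[0,-4.5,0,0]]' | grep -E "force"
python3 - <<'E'
from h import *
st()
t=r.read_camera("top");s=r.read_camera("side");cv2.imwrite("pics/side15.png",s);cv2.imwrite("pics/top15.png",t)
a=cv2.resize(t[145:225,175:255],(480,480),interpolation=cv2.INTER_CUBIC)
b=cv2.resize(s[140:260,200:320],(320,320));o=np.zeros((480,800,3),np.uint8);o[:,:480]=a;o[:320,480:]=b;cv2.imwrite("pics/c15.png",o)
E
```

```text
force: [-0.6, -2.3, 1.1]
force: [0.9, -0.2, 0.3]
t 28.75 plate xy mm [[  3.5 -10.8]] z 0.0492 F x,y,z 0.1 -0.91 0.35 w 0.799 yawerr 0.0026 tilt [-0.  0. -1.]
```

View pics/c15.png

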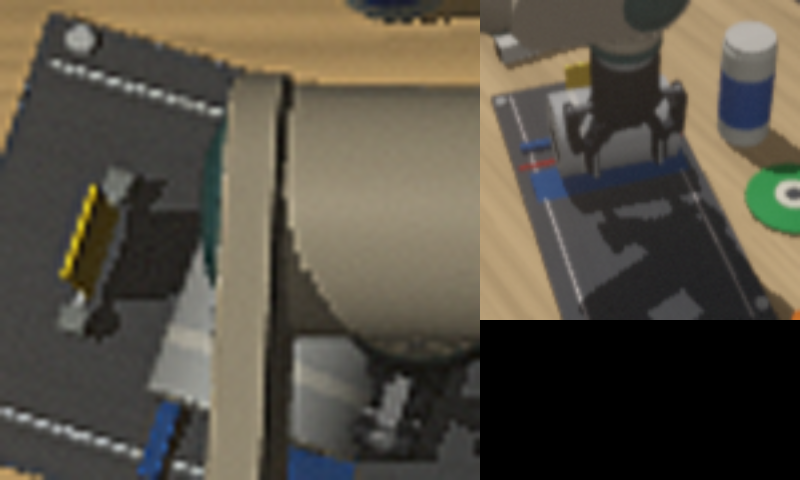

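```bash
python3 - <<'E'
from h import *
t=r.read_camera("top");s=r.read_camera("side");cv2.imwrite("pics/side16.png",s);cv2.imwrite("pics/top16.png",t);st()
p=[*W(.083,-.013),YAW]
overlay("top",t,p,(175,145,255,225),6,"pics/o16t.png",.0626)
overlay("side",s,p,(210,160,290,220),6,"pics/o16s.png",.0626)
a=cv2.imread("pics/o16t.png");b=cv2.imread("pics/o16s.png");o=np.zeros((480,960,3),np.uint8);o[:,:480]=a;o[:360,480:]=b;cv2.imwrite("pics/o16.png",cv2.resize(o,(800,400)))
E
```

```text
t 28.95 plate xy mm [[  3.4 -10.8]] z 0.0492 F x,y,z 0.17 0.21 -0.0 w 0.798 yawerr 0.0026 tilt [-0.  0. -1.]
```

View pics/o16.png

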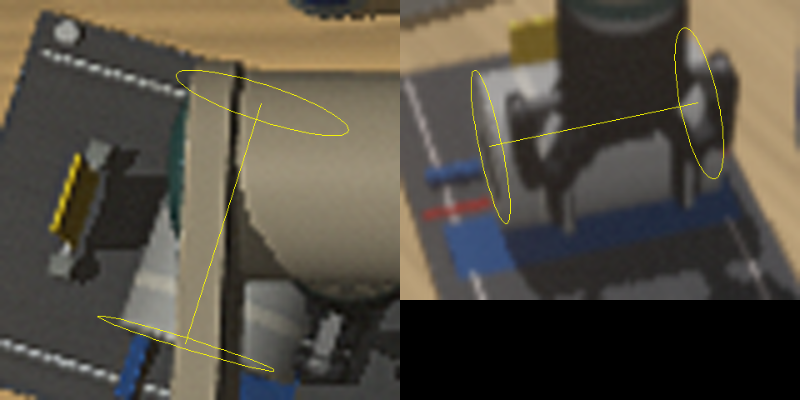

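```bash

python3 -m jog '[[0,-1.5,0,0],[0,-3,0,0],[0,-4.5,0,0],[0,-4.5,0,0],[0,-4.5,0,0],[0,-4.5,0,0]]' | grep -E "force"
python3 - <<'E'
from h import *
t=r.read_camera("top");s=r.read_camera("side");cv2.imwrite("pics/side17.png",s);cv2.imwrite("pics/top17.png",t);st()
p=[*W(.083,-.016),YAW]
overlay("top",t,p,(175,145,255,225),6,"pics/o16t.png",.0626)
overlay("side",s,p,(210,160,290,220),6,"pics/o16s.png",.0626)
a=cv2.imread("pics/o16t.png");b=cv2.imread("pics/o16s.png");o=np.zeros((480,960,3),np.uint8);o[:,:480]=a;o[:360,480:]=b;cv2.imwrite("pics/o17.png",cv2.resize(o,(800,400)))
E
```

```text
force: [-0.8, -0.5, -0.5]
t 29.65 plate xy mm [[  7.6 -10.9]] z 0.0493 F x,y,z -0.81 -0.31 0.71 w 0.799 yawerr 0.0023 tilt [ 0.  0. -1.]
```

View pics/o17.png

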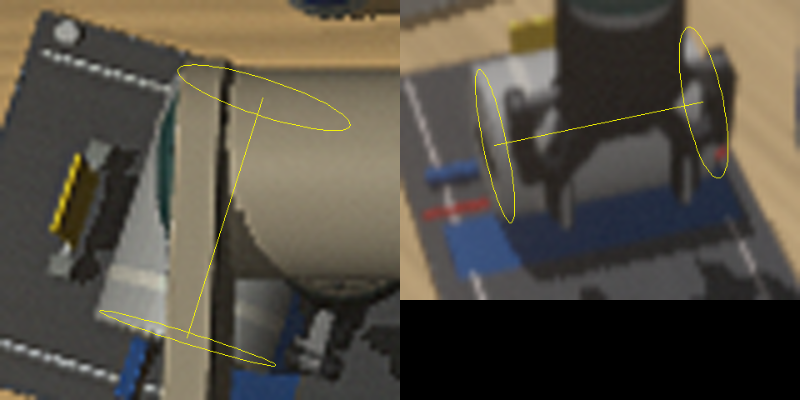

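It dropped ahead of the hand and matches the nested overlay. I'll back off and check with a clear view.

```bash

python3 -m jog '[[0,3,0,0],[0,10,0,0],[0,25,0,0],[0,50,0,0],[0,90,-20,0],[0,130,-60,0],[0,165,-90,0],[0,180,-100,0]]' | grep -E "pos|force"
python3 - <<'E'
from h import *
t=r.read_camera("top");s=r.read_camera("side");cv2.imwrite("pics/side18.png",s);cv2.imwrite("pics/top18.png",t);st()
p=[*W(.083,-.016),YAW]
overlay("top",t,p,(175,145,255,225),6,"pics/o16t.png",.0626)
overlay("side",s,p,(210,150,290,220),6,"pics/o16s.png",.0626)
cv2.imwrite("pics/raw18.png",cv2.resize(t[145:225,175:255],None,fx=7,fy=7,interpolation=cv2.INTER_CUBIC))
a=cv2.imread("pics/o16t.png");b=cv2.imread("pics/o16s.png");o=np.zeros((480,960,3),np.uint8);o[:,:480]=a;o[:420,480:]=b;cv2.imwrite("pics/o18.png",cv2.resize(o,(800,400)))
E
```

```text
eef_pos: [0.4906, -0.1451, 0.1533]
force: [-0.0, 0.5, -0.5]
t 30.55 plate xy mm [[-175.4  -12.2]] z 0.1519 F x,y,z 0.03 -0.55 -0.34 w 0.799 yawerr -0.0016 tilt [ 0.004 -0.002 -1.   ]
```

View pics/o18.png

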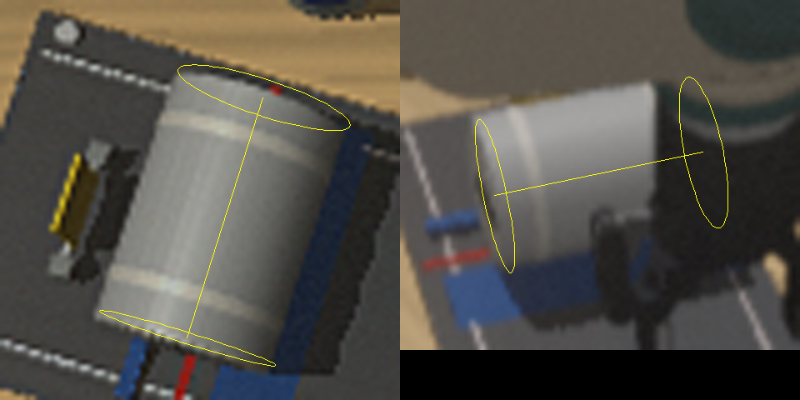

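View pics/raw18.png

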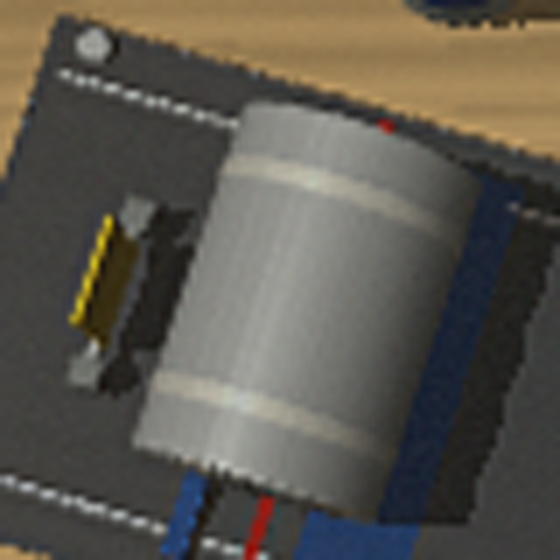

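```bash
python3 - <<'E'
from h import *
f=lambda l:np.array(l)/7+[175,145]
e=f([(237,130),(222,180),(203,245),(180,310),(160,365),(135,440)]);b=f([(170,462),(210,478),(260,495),(330,510),(370,518),(262,103),(310,105),(370,122),(440,150),(477,178)]);rt=f([(470,220),(440,310),(415,390),(390,480)])
for z in(.0626,):
  p,c=fitedge("top",e,list(b)+list(rt),[*W(.08,-.015),YAW],z);print((L(p[:2])*1000).round(1),"rel",p[2]-YAW,c)
for i in(0,):
  t0=cv2.imread("pics/top0.png")
  # telltale compare with start
  print(cv2.absdiff(t0,cv2.imread("pics/top18.png"))[170:202,183:200].mean())
E
python3 -m jog '[[0,5,0,0],[0,5,0,0],[0,5,0,0],[0,5,0,0],[0,5,0,0]]'
python3 - <<'E'
from h import *
t=r.read_camera("top");cv2.imwrite("pics/top19.png",t);d=cv2.absdiff(t,cv2.imread("pics/top18.png"))[145:225,175:245];print(d.max(),d.mean());st()
t0=cv2.imread("pics/top0.png");cv2.imwrite("pics/cmp19.png",np.hstack([cv2.resize(x[90:230,125:305],None,fx=2.2,fy=2.2) for x in(t0,t)]))
E
```

```text
[[ 84.1 -11.4]] rel 0.0010383249833125774 0.3849995667957924
7.051470588235294
time: 31.05
eef_pos: [0.4894, -0.1454, 0.1488]
eef_rot: [-3.108, 0.459, 0.001]
force: [-0.6, 0.2, -0.8]
width: 0.799
12 1.5769047619047618
t 31.1 plate xy mm [[-176.9  -11.2]] z 0.149 F x,y,z -0.62 -0.11 0.04 w 0.8 yawerr 0.0032 tilt [-0.001  0.    -1.   ]
```

View pics/cmp19.png

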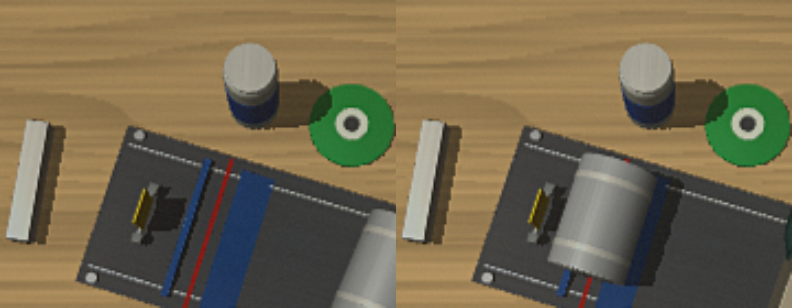

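The flue fits at (84,-11) mm with a yaw of 0.00 rad and is still. The flap, can, disc and offcut haven't moved, and the gripper is clear.

```bash
python3 -c "
from station import r
print(r.close_job())"
```

```text
the job is handed in; nothing more can be done
None
```

The flue section is nested in the blue rest over the red line, and I handed the job in at about 31 s; no verdict was reported.

**What I did:** I rolled the flue along the plate with the two open fingers. It would not square itself while rolling: it was still skewed by about 0.1 rad and drifting towards the plate's -y edge. On the ramp I backed off and rolled it back onto the flat. I then nudged its -y end face until it was nearly square, and rolled it slowly up until it dropped into the rest. After that I withdrew the gripper clear of everything.

**Last checks, from the top camera:**
- **Position:** the centre is 84 mm along the plate, with the red line measured at 83 mm, and 11 mm off the middle line.
- **Squareness:** the axis is within about 0.01 rad of square.
- **At rest:** two pictures taken about half a second apart showed no movement.
- **Surroundings:** the yellow flap, disc, can and offcut look the same as at the start.

**Disagreements and limits:**
- Yaw measured from the side view read about 0.03 rad different from the top view throughout, so I relied on the top view at the end.
- The wrist showed an upward force of about 6 N at the end of the nudge, so I stopped pushing there.
- The nested height was not measured directly. I inferred it from the drop ahead of the hand and from the match with a nested outline.

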